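Prise open the drawer pocket and stow the padlock

ROBOT

A 7-joint arm with a two-finger parallel gripper is mounted at the origin on the work surface. World frame = base frame: x ahead of the robot, y to its left, z up, the work surface at z = 0. Lengths are in m, angles in rad, forces in N, time in s.
With the tool pointing down it reaches from about 0.4 to 0.875 m from the base axis. Payload 6.5 kg.
Tool frame: the origin (TCP) lies between the finger pads; the fingertips stand 25 mm ahead of it and the grasp point (between the pads) lies 6 mm ahead of it; z points along the fingers, y is the line along which they close (so a half turn about z gives the same grasp; the last joint's range is limited). The gripper opens to 85 mm and grips with 20 to 120 N. Pads are 22 mm wide; open, the fingers measure 114 mm over their backs; the gripper's body (76 mm by 85 mm) begins 54 mm behind the grasp point. The pads swing forward as they close: fully open they stand 13 mm farther back than shut.
Start: joints at [1.261, 0.536, -0.004, 1.538, 0.003, 1.067, -0.071], TCP at [0.157, -0.631, 0.256] pointing down, gripper open.
Joint ranges: [-2.7, 2.7], [-0.37, 2.16], [-1.27, 1.26], [0.24, 2.4], [-1.31, 4.45], [0.19, 1.91], [-2.76, 2.76]. Speed limits (rad/s): [2.39, 2.39, 3.14, 3.14, 3.14, 3.14, 3.14].

INTERFACE

Orientations are given as [roll, pitch, yaw] about the fixed x, y, z axes, in that order (R = Rz(yaw) Ry(pitch) Rx(roll)).
In Python, from bench import ctrl gives the robot as it stands.
- The arm moves only by the shell command python3 -m handwheel 'ROWS'. ROWS is JSON, a list of rows, each a list of 3 entries, a list of its own where there are three numbers: the turn, a rotation vector about the tool's x, y, z in degrees, then the shift along the tool's x, y, z in cm, then the opening, from 0 (shut) to 1 (fully open). A call has 1 to 5 rows; each row is the pose to reach, as a shift and turn from the pose commanded when the call began, along the tool's axes at that moment; what a row does not reach only later rows make up. A row lasts 1/12 s, in which the tool goes at most 41.7 mm and 7.16 degrees, less where a joint would pass 70% of its speed; a pose out of reach is approached as far as the arm can. A call with a gripper value outside its range is refused whole. The fingers move at their own pace and stop on an object; the grip force is fixed at half the most. Time passes only in rows, so rows that repeat a pose let the fingers close. It gives the time, the measured TCP pose, the force, the opening and the grip force at its end, in the units of the state.
- ctrl.get_state(): the state, without advancing time (a new reading comes with each control period).
- ctrl.read_camera(name): name is "scene" or "top"; returns (picture, depth): 400x640x3 uint8, red, green, blue; 400x640 float32, m along the optical axis (not along the pixel's ray), 0 where there is no reading.
- ctrl.camera_info(name): a dict with "intrinsics" (3x3 intrinsics, pixels), "R" (3x3) and "t" (3): a world point X has camera coordinates R X + t. Camera axes: x right, y down, z forward; pixel columns grow to the right and rows downward; lengths in m; the calibration is good to about 2 mm. A picture is of the moment at which its call begins. camera_info takes no time and is no camera call.
- ctrl.finish_job(): hands the job in; it is judged then, once.
The state is a dict: "t": time; "qpos": joint angles; "qvel": joint speeds; "joint_efforts": joint torques, N m; "ee_pos": TCP position; "orientation": TCP orientation; "wrist_force": force on the tool from outside, world axes, zero at the start; "moment": the same for the moment, N m; "finger_gap": finger opening in m; "gripper_force": force on a finger pad.
Only numpy, scipy, OpenCV 4.12 (cv2) and the standard library are available. Lean on these libraries where they do the work, as an engineer would, in place of code of your own. Each camera call takes 0.05 s, during which the arm holds its last target. There are 200 camera calls.

TASK

With the scraper's blade, not with the gripper itself, prise up the steel flap that covers the pocket in the open hardware drawer and swing it up until it leans back past upright. Lay the scraper down on the bench beside the drawer, then lower the padlock into the pocket without dropping it, and leave the flap standing open and the other hardware where it lies.

Things in the scene. Friction and masses are not known exactly. Their poses are not given: they have to be found in the camera images.
- drawer: Half-open wooden drawer with a galvanised liner, fixed on the bench. Origin on the bench top below the middle of the covered pocket's front face; x away from the robot, y left, z up. In mm: sides y +-190 to 200, 46 high; front board x -156 to -144, 36 high; liner floor z 6; open front tray x -144 to 0; open side bins beside the pocket; cabinet x 195 to 375, y +-225, 130 high.
- sill (a point): Top middle of the pocket's front wall (a sill 3 mm thick), 46 mm above the bench; axes as the drawer's. Between it and the shut flap's underside (58 mm above the bench) runs a slot 12 mm high and 150 mm wide, open to the front tray, too low for fingers. This point is on the wall's outer face.
- flap (a joint): Angle of the steel flap over the pocket: 0 = shut (level), 1.57 = upright, stop at 2.0 (leaning back towards the cabinet). It swings up about its far edge. A stiff hinge and catch: it takes about 3 N at the lip to lift and stays wherever it is left.
- lip (a point): Middle of the flap's free front edge, at its underside. The flap is a 3 mm steel plate, 126 mm from hinge to lip, 156 mm wide; shut, its underside is 58 mm above the bench and its lip is flush with the pocket's front face. Axes turn with the flap: x from lip to hinge, y along the hinge, z out of its upper face.
- hinge_mid (a point): Middle of the flap's hinge line (which runs along y), at the height of the shut flap's underside. Axes turn with the flap.
- pocket (a point): Centre of the pocket's inner floor, 6 mm above the bench; axes as the drawer's. The pocket is empty, inside 123 mm (x) by 150 mm (y); side and back walls reach 52 mm above its floor.
- scraper: Scraper, dark wooden handle and stiff flat steel blade, 195 mm long, on the bench left or right of the drawer, blade pointing away from the robot. Origin on its underside at the grip point, near its centre of mass; x to the blade tip, z up. In mm: handle x -80 to 30, 26 wide, z 0 to 30; blade x 30 to 115, 40 wide, z 0 to 3 (level with the handle's underside). About 160 g.
- blade_tip (a point): Middle of the blade's front edge, at mid thickness: 115 mm ahead of the scraper's origin, 1.5 mm above its underside; axes as the scraper's.
- padlock: Laminated steel padlock lying flat in the drawer's front tray. Origin under the middle of its body; x towards the shackle, y across, z up. Body 60 (x) by 50 (y) by 26 mm (z); the shackle, 43 mm wide and 9 mm thick, reaches to x 63. About 350 g.
- padlock_center (a point): Centre of the padlock's body, 13 mm above its underside.
- barrel_bolt: Chrome barrel bolt, 90 by 34 mm, 19 mm high, lying in the front tray; origin under its middle. To be left alone.
- ring_handle: Cast iron ring handle, about 64 mm across, 15 mm high, lying in the front tray; origin under its round back plate. To be left alone.
- t_hinge: Green-painted T-hinge, 183 mm long, 100 mm wide, 12 mm high, on the bench on the other side of the drawer from the scraper; origin under its strap. To be left alone.
- cup_hook0: Galvanised cup hook, 74 mm long, in the left side bin of the drawer. To be left alone.
- cup_hook1: Second galvanised cup hook, beside the first. To be left alone.
- jar: Closed glass jar, 72 mm across, 95 mm high, on the bench to the left, far from the robot; origin under its middle. To be left alone.
Not all that is in view belongs to the job. Several things have the shape of the scraper; the one meant has the colours described above.

How it is judged:
By the outcome, as a careful person would: the job done as asked, in the order asked, and still so for the second after the job is handed in, with the robot touching nothing.
It also fails if it takes over 64 s, if anything falls off the work surface, if the arm or the gripper's body presses on something with over 40 N, if the wrist force passes 120 N, or if a joint passes its speed limit or range.

## Working session

There is one attempt and no reset: what is moved stays moved. The work goes in short steps, Python scripts to look and compute and a shell command to move; the robot and the scene stay as the last step left them, time stands still between calls to the robot, and variables do not carry over. Pictures are saved under pics/ and viewed, at most 13 in all, crops included, and the job is handed in when it is done.

```bash
ls; mkdir -p pics
python3 - <<'E'
from bench import ctrl
import cv2,numpy as np
print(ctrl.get_state())
for n in("scene","top"):
    im,d=ctrl.read_camera(n); cv2.imwrite(f"pics/{n}0.png",im[:,:,::-1]); np.savez(f"{n}0.npz",im=im,d=d)
    print(n,ctrl.camera_info(n))
E
```

```text
pics
{'t': 0.0, 'qpos': array([ 1.26082679,  0.53718234, -0.00443412,  1.53888447,  0.00261781,
        1.06731733, -0.07119969]), 'qvel': array([ 3.45830018e-05, -2.96194357e-03, -1.52617582e-04, -1.69598361e-04,
       -9.52556035e-04, -3.63088235e-04, -4.72281543e-04]), 'joint_efforts': array([-8.25908919e-04, -5.83419263e+01,  1.04867589e+00, -2.59104896e+01,
        1.24045793e-02,  9.53962473e-03,  7.42141111e-06]), 'ee_pos': array([ 0.15671708, -0.63020389,  0.25539821]), 'orientation': array([-3.13981299e+00,  1.48677098e-04,  2.43846682e-01]), 'wrist_force': array([ 0.01182446, -0.38945583, -0.24883578]), 'moment': array([-0.04135378,  0.043663  , -0.01344253]), 'gripper_force': 0.0, 'finger_gap': 0.08535753801485241}
scene {'intrinsics': array([[378.57330114,   0.        , 324.85657236],
       [  0.        , 378.57330114, 200.74647738],
       [  0.        ,   0.        ,   1.        ]]), 'R': array([[ 0.56777864,  0.82305661,  0.01432568],
       [ 0.67876241, -0.45825063, -0.57383617],
       [-0.4657349 ,  0.33553566, -0.81884481]]), 't': array([-0.30581926, -0.26881736,  1.18605257])}
top {'intrinsics': array([[444.59969884,   0.        , 324.69287783],
       [  0.        , 444.59969884, 191.88222493],
       [  0.        ,   0.        ,   1.        ]]), 'R': array([[ 0.00485292, -0.99997313,  0.0054938 ],
       [-0.99088228, -0.00554838, -0.13461624],
       [ 0.13464311, -0.00479043, -0.99088258]]), 't': array([0.05809382, 0.49885015, 1.11523872])}
```

View pics/top0.png

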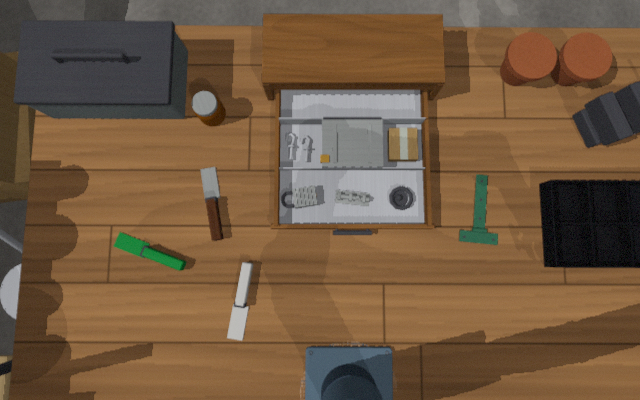

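View pics/scene0.png

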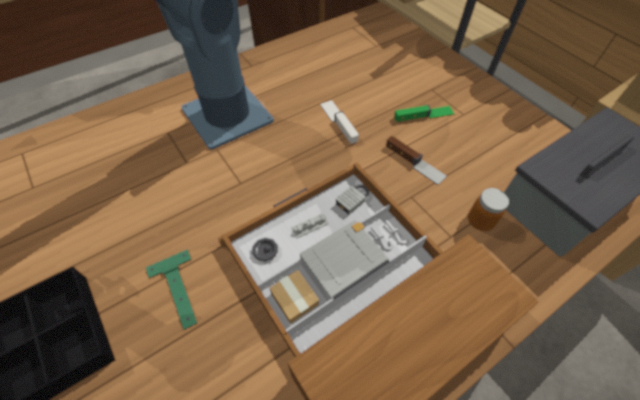

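The top view shows the scraper's dark handle at about (215,220) with its blade tip near (209,168), the flap around (352,143), the padlock at (300,197) with its shackle to the left, and the drawer front at row ~228. In the scene view the flap is at (345,255) and the scraper at (415,160). Next I'll measure these.

```bash
cat > h.py <<'E'
from bench import ctrl
import cv2,numpy as np
def snap(n):
    im,d=ctrl.read_camera(n); return im,d
def ray(n,uv,z):
    c=ctrl.camera_info(n);K,R,t=c["intrinsics"],c["R"],c["t"]
    uv=np.atleast_2d(np.asarray(uv,float)); C=-R.T@t
    v=(np.c_[uv,np.ones(len(uv))]@np.linalg.inv(K).T)@R
    return C+v*((z-C[2])/v[:,2])[:,None]
def cloud(n,d):
    c=ctrl.camera_info(n);K,R,t=c["intrinsics"],c["R"],c["t"]
    v,u=np.indices(d.shape); p=np.stack([u,v,np.ones_like(u)],-1)@np.linalg.inv(K).T*d[...,None]
    return (p-t)@R
E
python3 - <<'E'
from h import *
z=np.load("top0.npz");im,d=z["im"],z["d"];P=cloud("top",d)
cv2.imwrite("pics/crop1.png",cv2.resize(im[60:260,190:450,::-1],None,fx=3,fy=3,interpolation=cv2.INTER_CUBIC))
def stat(n,m):
    c,_=cv2.findContours(m.astype(np.uint8),0,2); c=max(c,key=cv2.contourArea); print(n,cv2.minAreaRect(c),np.round(np.median(P[m],0),4)); return c
reg=np.zeros(d.shape,bool);reg[160:250,190:235]=1
h=cv2.cvtColor(im,cv2.COLOR_RGB2HSV).astype(int)
print("depth z", [ (uv,np.round(P[uv[1],uv[0]],4)) for uv in [(215,220),(209,185),(352,150),(352,110),(325,158),(404,143),(306,196),(330,190),(352,175)]])
blade=reg&(h[...,1]<60)&(h[...,2]>90); stat("blade",blade)
hand=reg&(h[...,2]<110)&(h[...,1]>90)&(P[...,2]>.012); stat("handle",hand)
# flap by height
reg[:]=0;reg[100:180,280:425]=1
fl=reg&(abs(P[...,2]-.061)<.004)&(h[...,1]<50); c=stat("flap",fl)
r=cv2.minAreaRect(c);print(np.round(ray("top",cv2.boxPoints(r),.061),4))
E
```

```text
depth z [((215, 220), array([0.4244, 0.3412, 0.0328])), ((209, 185), array([0.5188, 0.3667, 0.0072])), ((352, 150), array([ 0.6034, -0.0085,  0.0603])), ((352, 110), array([ 0.7264, -0.0124,  0.0081])), ((325, 158), array([0.5815, 0.0605, 0.0632])), ((404, 143), array([ 0.6273, -0.1454,  0.0414])), ((306, 196), array([0.487 , 0.1087, 0.0379])), ((330, 190), array([0.5068, 0.0466, 0.0102])), ((352, 175), array([ 0.5475, -0.0117,  0.0092]))]
blade ((209.84103393554688, 182.7167510986328), (31.019668579101562, 15.585862159729004), 81.25383758544922) [0.5268 0.3656 0.0041]
handle ((213.7200927734375, 218.9645233154297), (41.2411994934082, 11.560274124145508), 80.83765411376953) [0.4269 0.3452 0.0307]
flap ((339.0, 141.5), (49.0, 118.0), 90.0) [ 0.6312 -0.0109  0.062 ]
[[ 0.6891  0.1771  0.061 ]
 [ 0.6911 -0.1276  0.061 ]
 [ 0.5623 -0.1253  0.061 ]
 [ 0.5605  0.1747  0.061 ]]
```

View pics/crop1.png

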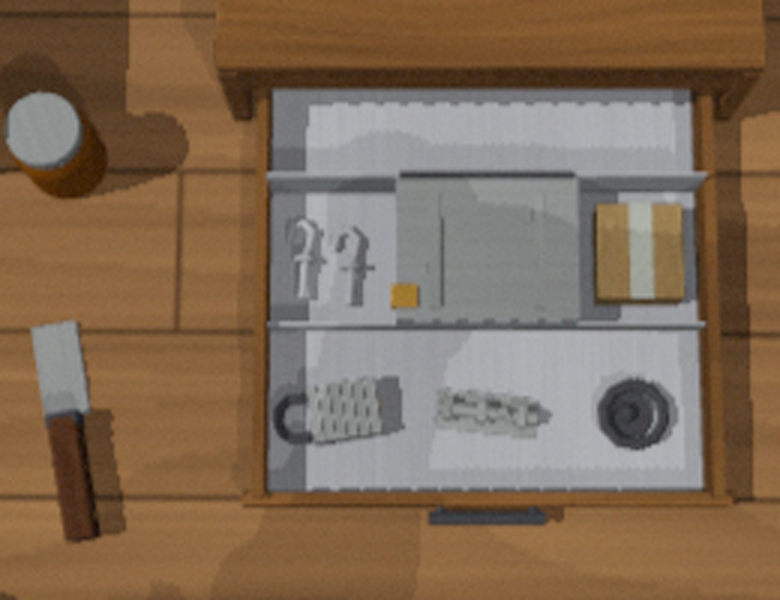

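The crop shows the flap at x 397–580, y 175–322, the scraper from (58,325) to (83,540), and the padlock body with corners (308,383), (378,376), (383,438) and (314,443).

Run:
```python
from h import *
cr=lambda a:np.array(a,float)/3+[190,60]-0.33
print("flap fl fr br bl",ray("top",cr([(397,323),(580,322),(578,178),(399,176)]),.061).round(4).tolist())
print("front board top outer L R",ray("top",cr([(265,495),(706,497)]),.036).round(4).tolist())
print("sides top outer: Lfront Lback Rfront Rback",ray("top",cr([(249,495),(253,120),(724,495),(712,120)]),.046).round(4).tolist())
pl=ray("top",cr([(308,383),(378,376),(383,438),(314,443)]),.032); print("padlock",pl.round(4).tolist(),pl.mean(0).round(4))
print("shackle end",ray("top",cr([(276,418)]),.02).round(4))
bt=ray("top",cr([(32,329),(75,321)]),.003);print("blade tip",bt.round(4).tolist(),bt.mean(0))
bb=ray("top",cr([(47,417),(88,410)]),.003);print("blade base",bb.round(4).tolist(),bb.mean(0))
he=ray("top",cr([(65,541),(98,537),(50,420),(82,414)]),.030);print("handle",he.round(4).tolist(),he[:2].mean(0),he[2:].mean(0))
# independent from the scene
z=np.load("scene0.npz");im=z["im"];cv2.imwrite("pics/crop2.png",cv2.resize(im[130:330,220:460,::-1],None,fx=3,fy=3,interpolation=cv2.INTER_CUBIC))
```

```text
flap fl fr br bl [[0.5577, 0.068, 0.061], [0.5595, -0.0871, 0.061], [0.6855, -0.087, 0.061], [0.6862, 0.067, 0.061]]
front board top outer L R [[0.4131, 0.1794, 0.036], [0.4134, -0.196, 0.036]]
sides top outer: Lfront Lback Rfront Rback [[0.4124, 0.1919, 0.046], [0.7407, 0.1952, 0.046], [0.4145, -0.209, 0.046], [0.7434, -0.2075, 0.046]]
padlock [[0.5102, 0.1446, 0.032], [0.5166, 0.0842, 0.032], [0.4628, 0.0795, 0.032], [0.4582, 0.1386, 0.032]] [0.4869 0.1117 0.032 ]
shackle end [[0.481  0.1727 0.02  ]]
blade tip [[0.5615, 0.3926, 0.003], [0.569, 0.3547, 0.003]] [0.56525894 0.3736191  0.003     ]
blade base [[0.4828, 0.376, 0.003], [0.4892, 0.3402, 0.003]] [0.48602409 0.35809974 0.003     ]
handle [[0.3735, 0.3492, 0.03], [0.3771, 0.3213, 0.03], [0.477, 0.3662, 0.03], [0.4824, 0.3389, 0.03]] [0.37528931 0.33528997 0.03      ] [0.47969741 0.35253166 0.03      ]
```

View pics/crop2.png

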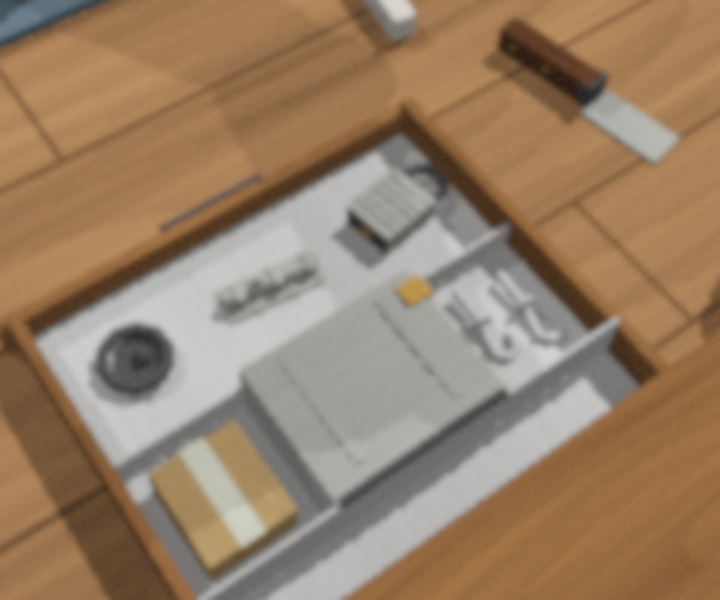

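The scene crop agrees with the layout: padlock at (395,210), flap at (370,390), scraper at (590,90). I put the drawer origin near (0.558, −0.010) with yaw ≈ 0. The scraper origin is near (0.453, 0.351) with yaw 11.4°. I'm moving the arm around to it now.

```bash
python3 -m handwheel '[[[0,0,0],[17.6,-10.05,0],1],[[0,0,0],[17.6,-10.05,0],1],[[0,0,0],[17.6,-10.05,0],1],[[0,0,0],[17.6,-10.05,0],1],[[0,0,0],[17.6,-10.05,0],1]]'
python3 -m handwheel '[[[0,0,0],[17.6,-10.05,0],1],[[0,0,0],[17.6,-10.05,0],1],[[0,0,0],[17.6,-10.05,0],1],[[0,0,0],[17.6,-10.05,0],1],[[0,0,0],[17.6,-10.05,0],1]]'
```

```text
t: 0.52
ee_pos: [0.3053, -0.4882, 0.256]
orientation: [-3.141, -0.0, 0.245]
wrist_force: [1.7, 1.1, 0.3]
finger_gap: 0.0854
gripper_force: 0.0
t: 0.93
ee_pos: [0.4517, -0.348, 0.2561]
orientation: [-3.141, -0.0, 0.245]
wrist_force: [1.0, 0.2, -0.0]
finger_gap: 0.0857
gripper_force: 0.0
```

Works as expected. Continuing to above the scraper.

```bash
python3 -m handwheel '[[[0,0,0],[6.65,-16.4,0],1],[[0,0,0],[6.65,-16.4,0],1],[[0,0,0],[6.65,-16.4,0],1],[[0,0,0],[6.65,-16.4,0],1],[[0,0,0],[6.65,-16.4,0],1]]' | grep ee
python3 -m handwheel '[[[0,0,0],[6.65,-16.4,0],1],[[0,0,0],[6.65,-16.4,0],1],[[0,0,0],[6.65,-16.4,0],1],[[0,0,0],[6.65,-16.4,0],1],[[0,0,0],[6.65,-16.4,0],1]]'|grep ee
python3 -m handwheel '[[[0,0,0],[1.96,-17.6,0],1],[[0,0,0],[1.96,-17.6,0],1],[[0,0,0],[1.96,-17.6,0],1],[[0,0,0],[1.96,-17.6,0],1],[[0,0,0],[1.96,-17.6,0],1]]'|grep ee
python3 -m handwheel '[[[0,0,2.6],[1.96,-17.6,0],1],[[0,0,2.6],[1.96,-17.6,0],1],[[0,0,2.6],[1.96,-17.6,0],1],[[0,0,2.6],[1.96,-17.6,0],1],[[0,0,2.6],[1.96,-17.6,0],1]]'
python3 -c "
from bench import ctrl;print(ctrl.get_state()['qpos'].round(2))"
```

```text
ee_pos: [0.4758, -0.1679, 0.2561]
ee_pos: [0.5001, 0.0073, 0.2565]
ee_pos: [0.4744, 0.1825, 0.2565]
t: 2.6
ee_pos: [0.4499, 0.358, 0.2564]
orientation: [-3.137, 0.0, 0.206]
wrist_force: [0.2, 0.7, 0.7]
finger_gap: 0.0857
gripper_force: 0.0
[-0.43  0.44 -0.42  1.72  0.2   1.02 -2.28]
```

```bash
python3 -m handwheel '[[[0,0,0],[0.15,0.75,4],1],[[0,0,0],[0.15,0.75,8],1],[[0,0,0],[0.15,0.75,12],1],[[0,0,0],[0.15,0.75,14],1],[[0,0,0],[0.15,0.75,14],1]]' | grep -E "ee|ori"
python3 - <<'E'
from h import *
im,d=snap("top");cv2.imwrite("pics/g1.png",cv2.resize(im[130:280,150:290,::-1],None,fx=4,fy=4,interpolation=cv2.INTER_CUBIC))
print(ctrl.get_state()["ee_pos"],ctrl.get_state()["orientation"])
E
```

```text
ee_pos: [0.4532, 0.3406, 0.1113]
orientation: [3.137, 0.008, 0.199]
[0.45464698 0.34208715 0.1141597 ] [3.13914522 0.00472714 0.19857936]
```

View pics/g1.png

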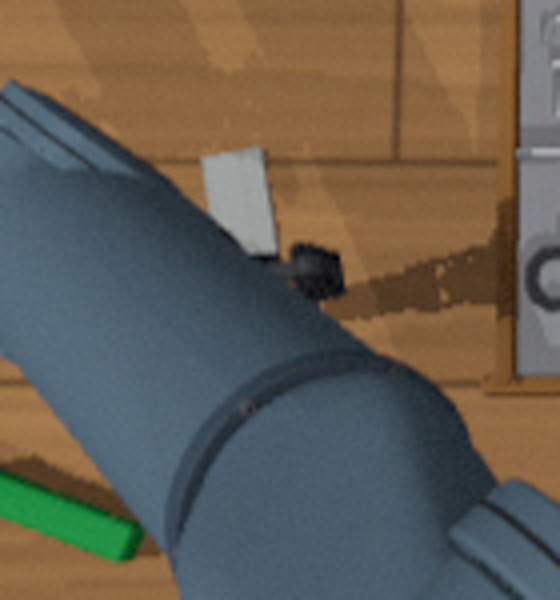

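The view shows the blade at (240,200) in the crop with the arm above the handle; the measured pose is about 9 mm too far right, so I'll correct that and descend.

```bash
python3 -m handwheel '[[[0,0,0],[0,-0.8,2],1],[[0,0,0],[0,-0.8,4],1],[[0,0,0],[0,-0.8,6],1],[[0,0,0],[0,-0.8,6],1],[[0,0,0],[0,-0.8,6],1]]' | grep -E "ee|ori"
python3 -m handwheel '[[[0,0,0],[0,0,0],1],[[0,0,0],[0,0,0],1]]'
```

```text
ee_pos: [0.4549, 0.3518, 0.0575]
orientation: [-3.141, -0.001, 0.198]
t: 3.65
ee_pos: [0.4555, 0.3524, 0.0584]
orientation: [-3.14, -0.003, 0.198]
wrist_force: [0.2, 0.4, 0.4]
finger_gap: 0.0852
gripper_force: 0.0
```

```bash
python3 -m handwheel '[[[0,0,0],[0,0.1,1.5],1],[[0,0,0],[0,0.1,2.9],1],[[0,0,0],[0,0.1,2.9],0.6],[[0,0,0],[0,0.1,2.9],0.3],[[0,0,0],[0,0.1,2.9],0.1]]'
python3 -m handwheel '[[[0,0,0],[0,0,0],0],[[0,0,0],[0,0,0],0],[[0,0,0],[0,0,0],0],[[0,0,0],[0,0,0],0],[[0,0,0],[0,0,0],0]]'
```

```text
t: 4.07
ee_pos: [0.4546, 0.3508, 0.0277]
orientation: [-3.141, -0.0, 0.199]
wrist_force: [-0.0, -0.3, 0.5]
finger_gap: 0.0513
gripper_force: 0.0
t: 4.48
ee_pos: [0.455, 0.3513, 0.0282]
orientation: [-3.141, -0.001, 0.199]
wrist_force: [-1.7, 0.5, 5.9]
finger_gap: 0.0252
gripper_force: 60.9
```

```bash
python3 -m handwheel '[[[0,0,0],[0,0,-3],0],[[0,0,0],[0,0,-6],0],[[0,0,0],[0,0,-9],0],[[0,0,0],[0,0,-11],0],[[0,0,0],[0,0,-12],0]]' | grep -E "ee|gap"
python3 -m handwheel '[[[0,0,0],[-1.1,3.5,0],0],[[0,0,0],[-2.2,7,0],0],[[0,0,0],[-3.3,10.5,0],0],[[0,0,0],[-4.4,14,0],0],[[0,0,0],[-5.5,17.3,0],0]]' | grep -E "ee|gap"
python3 -m handwheel '[[[0,0,3],[-1.1,3.5,0],0],[[0,0,6],[-2.2,7,0],0],[[0,0,9],[-3.3,10.5,0],0],[[0,0,10.9],[-4.4,14,0],0],[[0,0,10.9],[-5.5,17.3,0],0]]' | grep -E "ee|gap"
python3 -m handwheel '[[[0,0,0],[0,0,0],0],[[0,0,0],[0,0,0],0],[[0,0,0],[0,0,0],0]]'
python3 - <<'E'
from h import *
im,d=snap("top");cv2.imwrite("pics/g2.png",cv2.resize(im[90:270,270:440,::-1],None,fx=3,fy=3,interpolation=cv2.INTER_CUBIC))
np.savez("t2.npz",im=im,d=d)
im,d=snap("scene");cv2.imwrite("pics/g2s.png",cv2.resize(im[80:330,180:420,::-1],None,fx=2.4,fy=2.4,interpolation=cv2.INTER_CUBIC))
np.savez("s2.npz",im=im,d=d)
a,b=cv2.imread("pics/g2.png"),cv2.imread("pics/g2s.png");H=540
cv2.imwrite("pics/m2.png",cv2.resize(np.hstack([a,cv2.resize(b,(int(b.shape[1]*a.shape[0]/b.shape[0]),a.shape[0]))]),(800,int(540*800/(510+518)))))
print(ctrl.get_state()["ee_pos"],ctrl.get_state()["orientation"],ctrl.get_state()["qpos"].round(2))
E
```

```text
ee_pos: [0.4554, 0.3512, 0.15]
finger_gap: 0.0248
ee_pos: [0.4335, 0.1677, 0.1465]
finger_gap: 0.0248
ee_pos: [0.4137, -0.0124, 0.1467]
finger_gap: 0.0252
t: 5.98
ee_pos: [0.4147, -0.0099, 0.147]
orientation: [-3.141, 0.001, 0.008]
wrist_force: [-0.2, -0.4, -1.9]
finger_gap: 0.0253
gripper_force: 60.1
[ 0.41490221 -0.00897268  0.1470863 ] [-3.14095238e+00  2.14080375e-04  1.06192211e-02] [ 0.18  0.34 -0.31  2.2   0.18  0.62 -1.82]
```

View pics/m2.png

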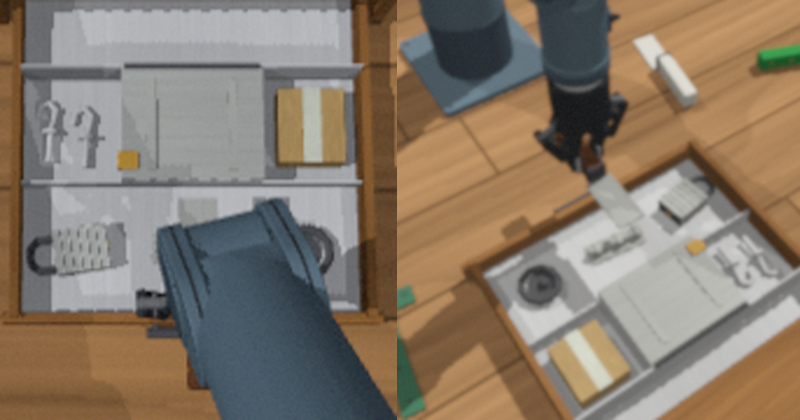

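The left half (top view) shows the blade tip at (198,200), just short of the sill. In the right half (scene view) the blade is at (612,197) and level with the tray. Depth will give the blade's height and tilt.

Run:
```python
from h import *
for n,f in(("top","t2.npz"),("scene","s2.npz")):
    z=np.load(f);P=cloud(n,z["d"]);h=cv2.cvtColor(z["im"],cv2.COLOR_RGB2HSV)
    m=(P[...,2]>.1)&(P[...,2]<.14)&(P[...,0]>.45)&(P[...,0]<.56)&(abs(P[...,1]+.01)<.04)&(z["d"]>0)&(h[...,1]<70)&(h[...,2]>90)
    Q=P[m];print(n,len(Q),np.percentile(Q,[1,50,99],axis=0).round(4).tolist())
    A=np.c_[Q[:,:2]-[.5,-.01],np.ones(len(Q))];k=np.linalg.lstsq(A,Q[:,2],rcond=None)[0];print("plane",k.round(4))
    v,u=np.nonzero(m);print("px",u.min(),u.max(),v.min(),v.max())
    tip=Q[:,0]>np.percentile(Q[:,0],90);print("tip mid",Q[tip].mean(0).round(4))
```

```text
top 177 [[0.5011, -0.028, 0.1186], [0.5157, -0.0066, 0.1227], [0.5279, 0.0104, 0.1268]]
plane [0.0063 0.0017 0.1226]
px 346 362 175 186
tip mid [ 0.5275 -0.0093  0.1226]
scene 514 [[0.4509, -0.0292, 0.1191], [0.4907, -0.0096, 0.122], [0.5278, 0.011, 0.1248]]
plane [-0.0046 -0.0037  0.1219]
px 294 326 185 216
tip mid [ 0.525  -0.0098  0.1217]
```

```bash
python3 -m handwheel '[[[0,0,0],[0,0,2.5],0],[[0,0,0],[0,0,5],0],[[0,0,0],[0,0,6.8],0],[[0,0,0],[0,0,6.8],0],[[0,0,0],[0,0,6.8],0]]' | grep -E "ee|ori"
python3 -m handwheel '[[[0,0,0],[0,0,0],0],[[0,0,0],[0,0,0],0]]'
python3 - <<'E'
from h import *
im,d=snap("top");P=cloud("top",d);h=cv2.cvtColor(im,cv2.COLOR_RGB2HSV)
m=(P[...,2]>.035)&(P[...,2]<.075)&(P[...,0]>.49)&(P[...,0]<.545)&(abs(P[...,1]+.01)<.03)&(h[...,1]<70)
print(m.sum(),np.percentile(P[m],[1,50,99],axis=0).round(4))
m=(P[...,2]>.05)&(P[...,2]<.075)&(P[...,0]>.57)&(P[...,0]<.67)&(abs(P[...,1]+.01)<.04);print("flap z",np.median(P[m],0))
print(ctrl.get_state()["ee_pos"],ctrl.get_state()["wrist_force"])
E
```

```text
ee_pos: [0.4143, -0.0091, 0.0789]
orientation: [-3.141, 0.002, 0.011]
t: 6.67
ee_pos: [0.4158, -0.0099, 0.0803]
orientation: [-3.141, -0.002, 0.009]
wrist_force: [0.4, 0.1, -0.6]
finger_gap: 0.0249
gripper_force: 60.0
194 [[ 0.4955 -0.0289  0.0524]
 [ 0.5137 -0.0082  0.0567]
 [ 0.5293  0.0095  0.0609]]
flap z [ 0.61896903 -0.01079526  0.06226388]
[ 0.41577305 -0.01009192  0.08032378] [-0.12043486  0.28401445 -0.7104698 ]
```

```bash
python3 -m handwheel '[[[0,0,0],[0,0,0.17],0],[[0,0,0],[1.5,0,0.17],0],[[0,0,0],[3,0,0.17],0],[[0,0,0],[4,0,0.17],0],[[0,0,0],[4,0,0.17],0]]' | grep -E "ee|force"
python3 -m handwheel '[[[0,0,0],[1,0,0],0],[[0,0,0],[2.2,0,0],0],[[0,0,0],[2.2,0,0],0],[[0,0,0],[2.2,0,0],0]]'
```

```text
ee_pos: [0.4576, -0.0099, 0.0782]
wrist_force: [0.5, -0.6, -1.4]
gripper_force: 60.0
t: 7.47
ee_pos: [0.4766, -0.0098, 0.0775]
orientation: [-3.142, 0.0, 0.008]
wrist_force: [-0.1, 0.1, -1.7]
finger_gap: 0.0249
gripper_force: 60.0
```

```bash
python3 -m handwheel '[[[0,0,0],[0,0,-0.4],0],[[0,0,0],[0.05,0,-1.2],0],[[0,0,0],[0.15,0,-2],0],[[0,0,0],[0.3,0,-2.8],0],[[0,0,0],[0.6,0,-3.6],0]]'
python3 - <<'E'
from h import *
im,d=snap("scene");cv2.imwrite("pics/l1.png",cv2.resize(im[80:330,200:460,::-1],None,fx=2.4,fy=2.4,interpolation=cv2.INTER_CUBIC))
E
```

```text
t: 7.88
ee_pos: [0.4812, -0.01, 0.1141]
orientation: [3.141, 0.003, 0.008]
wrist_force: [-3.4, -0.7, -4.3]
finger_gap: 0.0249
gripper_force: 59.7
```

View pics/l1.png

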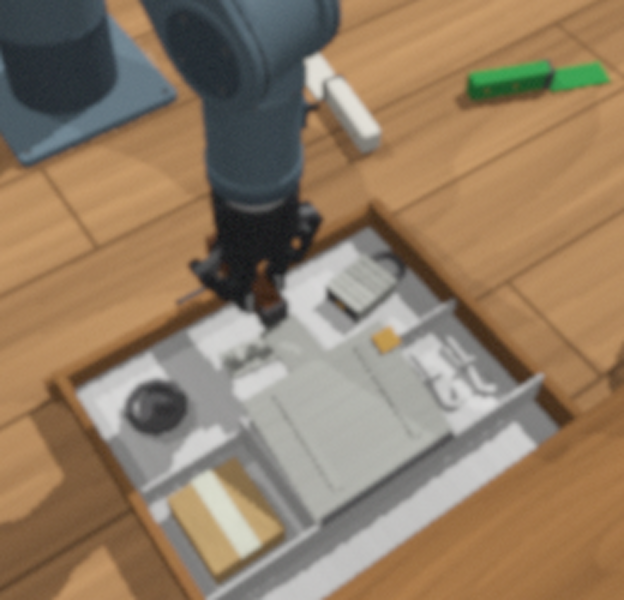

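The flap is lifting on the blade (blade under it at (300,345) in the crop). Continuing along the arc to about 45°, then checking the angle by depth.

```bash
python3 -m handwheel '[[[0,0,0],[0.3,0,-0.8],0],[[0,0,0],[0.7,0,-1.5],0],[[0,0,0],[1.1,0,-2.2],0],[[0,0,0],[1.6,0,-2.9],0],[[0,0,0],[2.2,0,-3.5],0]]'
cat >> h.py <<'E'
def flap():
    for n in("top","scene"):
        im,d=snap(n);P=cloud(n,d);h=cv2.cvtColor(im,cv2.COLOR_RGB2HSV)
        m=(P[...,2]>.065)&(P[...,0]>.54)&(P[...,0]<.76)&(P[...,1]>.02)&(P[...,1]<.06)&(h[...,1]<60)&(d>0)
        Q=P[m]
        if len(Q)<10: print(n,"none");continue
        a=np.degrees(np.arctan2(Q[:,2]-.058,.684-Q[:,0]));print(n,len(Q),"angle",np.percentile(a,[25,50,75]).round(1),"zmax",Q[:,2].max().round(3))
    s=ctrl.get_state();print(s["t"],s["ee_pos"].round(4),s["orientation"].round(3),s["wrist_force"].round(1))
E
python3 -c "from h import *;flap()"
```

```text
t: 8.35
ee_pos: [0.5052, -0.0097, 0.1494]
orientation: [3.141, 0.0, 0.008]
wrist_force: [-4.0, -1.3, -2.9]
finger_gap: 0.0253
gripper_force: 59.9
top 338 angle [48.7 51.2 57.4] zmax 0.153
scene 917 angle [48.5 50.  54.1] zmax 0.474
8.45 [ 0.5073 -0.0095  0.15  ] [-3.141 -0.004  0.008] [ 0.   0.5 -1.9]
```

```bash
python3 -m handwheel '[[[0,0,0],[0.6,0,-0.5],0],[[0,0,0],[1.2,0,-1],0],[[0,0,0],[1.9,0,-1.5],0],[[0,0,0],[2.6,0,-1.9],0],[[0,0,0],[3.4,0,-2.2],0]]' |grep -E "ee|wrist|ori"
python3 -m handwheel '[[[0,0,0],[0.8,0,-0.2],0],[[0,0,0],[1.6,0,-0.4],0],[[0,0,0],[2.4,0,-0.5],0],[[0,0,0],[3.2,0,-0.6],0],[[0,0,0],[4,0,-0.5],0]]' |grep -E "ee|wrist|ori"
python3 -c "from h import *;flap()"
```

```text
ee_pos: [0.5398, -0.0093, 0.1711]
orientation: [-3.142, -0.0, 0.008]
wrist_force: [-2.1, 0.3, -1.6]
ee_pos: [0.5801, -0.0091, 0.1759]
orientation: [3.142, -0.001, 0.008]
wrist_force: [-1.9, -0.8, 0.3]
top 567 angle [62.4 80.5 97.7] zmax 0.558
scene 1275 angle [76.3 79.4 81. ] zmax 0.557
9.3833 [ 0.5808 -0.0089  0.1756] [-3.141e+00 -2.000e-03  8.000e-03] [ 0.2 -0.2 -1.5]
```

```bash
python3 -m handwheel '[[[0,0,0],[0.7,0,0],0],[[0,0,0],[1.4,0,0.1],0],[[0,0,0],[2,0,0.2],0],[[0,0,0],[2.6,0,0.4],0],[[0,0,0],[2.6,0,0.4],0]]' |grep -E "ee|wrist|ori"
python3 - <<'E'
from h import *
flap()
im,d=snap("scene");cv2.imwrite("pics/l2.png",cv2.resize(im[80:330,200:460,::-1],None,fx=2.4,fy=2.4,interpolation=cv2.INTER_CUBIC))
E
```

```text
ee_pos: [0.6061, -0.0087, 0.1711]
orientation: [-3.141, -0.001, 0.008]
wrist_force: [0.4, -0.2, -1.5]
top 768 angle [ 69.3 112.7 114.8] zmax 0.552
scene 1165 angle [78.8 81.6 83.8] zmax 0.552
9.9 [ 0.6057 -0.0087  0.1717] [-3.141e+00 -1.000e-03  8.000e-03] [ 0.5  0.5 -1.1]
```

View pics/l2.png

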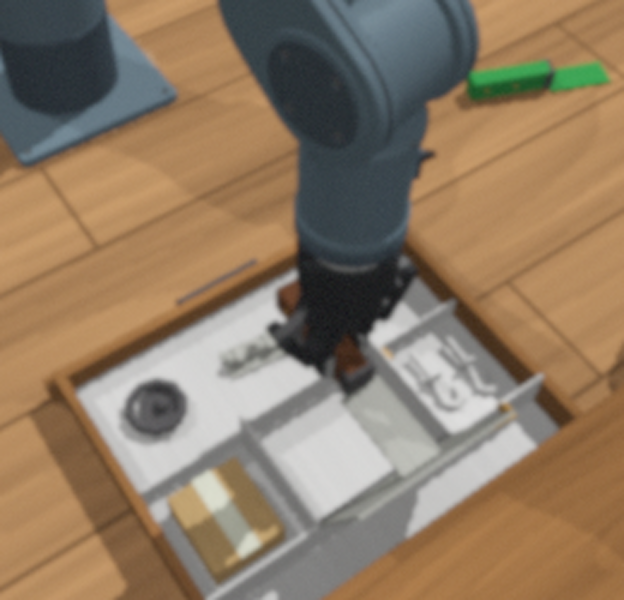

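The flap is open and leaning back (edge-on at (430,470)); depth gives about 112°. Now retreating and carrying the scraper back to the bench on the left.

```bash
python3 -m handwheel '[[[0,0,0],[-2,0,0],0],[[0,0,0],[-5,0,0],0],[[0,0,0],[-8.5,0,0],0],[[0,0,0],[-12,0,0],0],[[0,0,0],[-13,0,0],0]]' |grep -E "ee|wrist"
python3 -m handwheel '[[[0,0,0],[-0.4,-3.5,0],0],[[0,0,0],[-0.8,-7,0],0],[[0,0,0],[-1.2,-10.5,0],0],[[0,0,0],[-1.6,-14,0],0],[[0,0,0],[-1.8,-17.5,0],0]]' |grep -E "ee|wrist"
python3 -m handwheel '[[[0,0,-3],[0,-3.5,0],0],[[0,0,-6],[0,-7,0],0],[[0,0,-9],[0,-10.5,0],0],[[0,0,-10.9],[0,-14,0],0],[[0,0,-10.9],[0,-18.5,0],0]]' |grep -E "ee|wrist"
python3 -m handwheel '[[[0,0,0],[0,0,3],0],[[0,0,0],[0,0,6],0],[[0,0,0],[0,0,9],0],[[0,0,0],[0,0,10],0],[[0,0,0],[0,0,10],0]]' |grep -E "ee|wrist"
python3 -m handwheel '[[[0,0,0],[0,0,0],0],[[0,0,0],[0,0,0],0],[[0,0,0],[0,0,0],0]]'
python3 - <<'E'
from h import *
im,d=snap("scene");P=cloud("scene",d);h=cv2.cvtColor(im,cv2.COLOR_RGB2HSV)
m=(P[...,2]>.02)&(P[...,2]<.09)&(P[...,0]>.48)&(P[...,0]<.58)&(abs(P[...,1]-.37)<.05)&(h[...,1]<70)
Q=P[m];print(len(Q),np.median(Q,0));print(np.linalg.lstsq(np.c_[Q[:,:2]-[.53,.37],np.ones(len(Q))],Q[:,2],rcond=None)[0])
E
```

```text
ee_pos: [0.4694, -0.0103, 0.1711]
wrist_force: [-0.3, 0.5, -2.1]
ee_pos: [0.4554, 0.1667, 0.1723]
wrist_force: [0.5, -0.4, -0.7]
ee_pos: [0.4547, 0.3472, 0.1719]
wrist_force: [0.7, -0.4, -1.3]
ee_pos: [0.4528, 0.3455, 0.0695]
wrist_force: [-0.4, 0.5, -0.8]
t: 11.87
ee_pos: [0.4552, 0.3475, 0.0736]
orientation: [-3.14, -0.003, 0.198]
wrist_force: [0.2, -0.7, -1.9]
finger_gap: 0.0251
gripper_force: 60.1
423 [0.5207106  0.35802428 0.0491709 ]
[-0.09527062 -0.04650227  0.04944994]
```

```bash
python3 -m handwheel '[[[0,0,0],[0,0,1.5],0],[[0,0,0],[0,0,3],0],[[0,0,0],[0,0,4],0],[[0,0,0],[0,0,4.2],0],[[0,0,0],[0,0,4.2],0]]' |grep -E "ee|wrist|ori"
python3 -m handwheel '[[[0,0,0],[0,0,0],0],[[0,0,0],[0,0,0.2],0],[[0,0,0],[0,0,0.35],0],[[0,0,0],[0,0,0.35],0],[[0,0,0],[0,0,0.35],0]]' |grep -E "ee|wrist|ori"
```

```text
ee_pos: [0.4538, 0.3465, 0.0295]
orientation: [3.141, 0.001, 0.198]
wrist_force: [-0.3, -0.5, -1.1]
ee_pos: [0.4546, 0.3473, 0.0281]
orientation: [-3.141, -0.002, 0.198]
wrist_force: [-3.3, -2.3, 13.3]
```

On the bench. Release, rise.

```bash
python3 -m handwheel '[[[0,0,0],[0,0,0],0.5],[[0,0,0],[0,0,0],1],[[0,0,0],[0,0,0],1],[[0,0,0],[0,0,0],1],[[0,0,0],[0,0,0],1]]' |grep -E "ee|wrist|gap"
python3 -m handwheel '[[[0,0,0],[0,0,-3],1],[[0,0,0],[0,0,-7],1],[[0,0,0],[0,0,-11],1],[[0,0,0],[0,0,-15],1],[[0,0,0],[0,0,-18],1]]' |grep -E "ee|wrist|gap"
python3 -c "
from bench import ctrl;s=ctrl.get_state();print(s['qpos'].round(2),s['ee_pos'],s['orientation'])"
```

```text
ee_pos: [0.4539, 0.3466, 0.026]
wrist_force: [-0.1, 0.4, -0.1]
finger_gap: 0.0832
ee_pos: [0.4543, 0.3472, 0.2093]
wrist_force: [0.4, -0.2, -0.3]
finger_gap: 0.0852
[-0.41  0.5  -0.43  1.77  0.25  0.92 -2.32] [0.45433135 0.34722829 0.20932688] [-3.14024255e+00 -2.25200605e-03  1.98633389e-01]
```

```bash
python3 -m handwheel '[[[0,0,-7],[0,0,0],1],[[0,0,-14],[0,0,0],1],[[0,0,-21],[0,0,0],1],[[0,0,-28],[0,0,0],1],[[0,0,-35],[0,0,0],1]]' |grep -E "ee|ori"
python3 -m handwheel '[[[0,0,-7],[0,0,0],1],[[0,0,-14],[0,0,0],1],[[0,0,-21],[0,0,0],1],[[0,0,-28],[0,0,0],1],[[0,0,-35],[0,0,0],1]]' |grep -E "ee|ori"
python3 -m handwheel '[[[0,0,-7],[0,0,0],1],[[0,0,-14],[0,0,0],1],[[0,0,-14],[0,0,0],1],[[0,0,-14],[0,0,0],1]]' |grep -E "ee|ori"
python3 - <<'E'
from h import *
for n in("top","scene"):
    im,d=snap(n);P=cloud(n,d);np.savez(f"{n}3.npz",im=im,d=d)
    m=(P[...,2]>.024)&(P[...,2]<.045)&(P[...,0]>.43)&(P[...,0]<.545)&(P[...,1]>.05)&(P[...,1]<.165)
    m=cv2.morphologyEx(m.astype(np.uint8),cv2.MORPH_OPEN,np.ones((3,3)))
    c,_=cv2.findContours(m,0,2)
    if not c: continue
    c=max(c,key=cv2.contourArea);uv=c[:,0,:]
    W=ray(n,uv,.032)[:,:2];r=cv2.minAreaRect((W*1000).astype(np.float32));print(n,cv2.contourArea(c),r)
im=np.load("top3.npz")["im"];cv2.imwrite("pics/t3.png",cv2.resize(im[60:260,190:450,::-1],None,fx=3,fy=3,interpolation=cv2.INTER_CUBIC))
s=ctrl.get_state();print(s['qpos'].round(2),s['ee_pos'],s['orientation'])
E
```

```text
ee_pos: [0.4539, 0.3465, 0.2061]
orientation: [3.141, 0.0, 0.815]
ee_pos: [0.4539, 0.3464, 0.2059]
orientation: [-3.141, 0.0, 1.426]
ee_pos: [0.4539, 0.3465, 0.2059]
orientation: [-3.141, -0.0, 1.661]
top 402.0 ((487.84100341796875, 112.89542388916016), (50.50579833984375, 61.25264358520508), 9.499709129333496)
scene 374.0 ((488.4060363769531, 111.56880950927734), (52.81423568725586, 63.81668472290039), 9.41962718963623)
[-0.17  0.58 -0.76  1.76  0.47  0.99 -1.03] [0.45388918 0.34658454 0.20600425] [-3.14145384e+00  5.96838425e-05  1.66121494e+00]
```

View pics/t3.png

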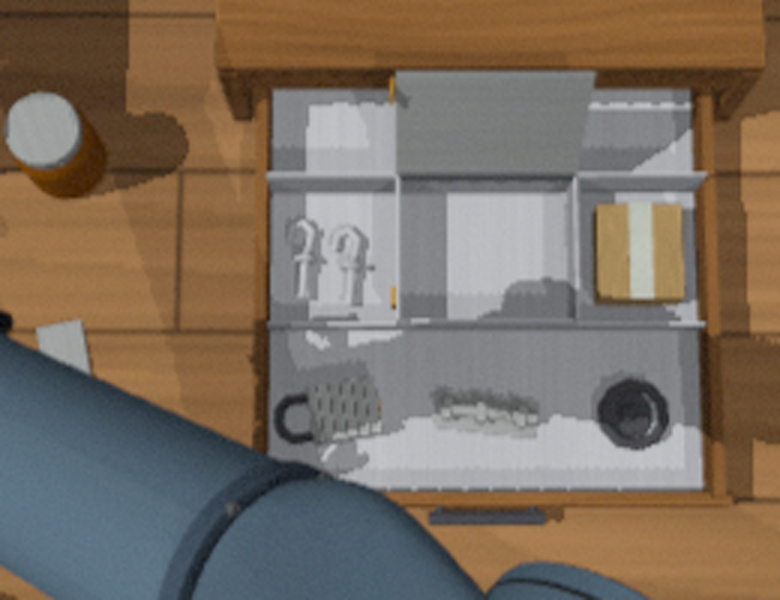

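Top view: the flap leans back at (495,120), the pocket is empty at (485,250), and the padlock sits unmoved at (345,410) with the other hardware undisturbed. Moving over the padlock.

```bash
python3 -m handwheel '[[[0,0,0],[-3,0.2,0],1],[[0,0,0],[-6,0.3,0],1],[[0,0,0],[-9,0.5,0],1],[[0,0,0],[-11.8,0.64,0],1],[[0,0,0],[-11.8,0.64,0],1]]' |grep -E "ee|ori"
python3 -m handwheel '[[[0,0,-1],[-3,0.2,0],1],[[0,0,-1],[-6,0.3,1],1],[[0,0,-1],[-9,0.5,3],1],[[0,0,-1],[-11.8,0.64,5],1],[[0,0,-1],[-11.8,0.64,8],1]]' |grep -E "ee|ori"
python3 -m handwheel '[[[0,0,0],[0,0,0],1],[[0,0,0],[0,0,0],1],[[0,0,0],[0,0,0],1]]'
```

```text
ee_pos: [0.4728, 0.223, 0.2053]
orientation: [-3.141, 0.005, 1.655]
ee_pos: [0.4912, 0.1064, 0.1261]
orientation: [3.139, 0.004, 1.672]
t: 15.93
ee_pos: [0.4892, 0.1149, 0.1274]
orientation: [3.14, -0.001, 1.683]
wrist_force: [-0.8, -0.8, 0.0]
finger_gap: 0.0853
gripper_force: 0.0
```

```bash
python3 -m handwheel '[[[0,0,0],[-0.25,-0.1,2.5],1],[[0,0,0],[-0.25,-0.1,5],1],[[0,0,0],[-0.25,-0.1,7.5],1],[[0,0,0],[-0.25,-0.1,8.5],1],[[0,0,0],[-0.25,-0.1,8.5],1]]' |grep -E "ee|ori|wrist"
python3 -m handwheel '[[[0,0,0],[0,0,0],1],[[0,0,0],[0,0,0.5],1],[[0,0,0],[0,0,1.1],1],[[0,0,0],[0,0,1.1],1]]' |grep -E "ee|ori|wrist"
python3 -m handwheel '[[[0,0,0],[0,0,0],0.6],[[0,0,0],[0,0,0],0.4],[[0,0,0],[0,0,0],0.3],[[0,0,0],[0,0,0],0],[[0,0,0],[0,0,0],0]]'
python3 -m handwheel '[[[0,0,0],[0,0,0],0],[[0,0,0],[0,0,0],0],[[0,0,0],[0,0,0],0]]'
```

```text
ee_pos: [0.4875, 0.1114, 0.0407]
orientation: [-3.14, -0.0, 1.684]
wrist_force: [-1.2, 0.0, -0.2]
ee_pos: [0.4882, 0.1102, 0.0301]
orientation: [3.141, 0.0, 1.682]
wrist_force: [-0.6, -0.8, -0.9]
t: 17.1
ee_pos: [0.4884, 0.1104, 0.0308]
orientation: [3.141, 0.0, 1.682]
wrist_force: [-2.3, -1.4, 7.5]
finger_gap: 0.0491
gripper_force: 61.4
t: 17.35
ee_pos: [0.4884, 0.1104, 0.0308]
orientation: [3.141, 0.0, 1.682]
wrist_force: [-0.0, -1.1, 7.3]
finger_gap: 0.0495
gripper_force: 61.4
```

```bash
python3 -m handwheel '[[[0,0,0],[0,0,-1.5],0],[[0,0,0],[0,0,-4],0],[[0,0,0],[0,0,-7],0],[[0,0,0],[0,0,-10],0],[[0,0,0],[0,0,-11],0]]' |grep -E "ee|wrist|gap"
python3 -m handwheel '[[[0,0,0],[-1,1,0],0],[[0,0,0],[-2.5,2,0],0],[[0,0,0],[-4,3.2,0],0],[[0,0,0],[-5.7,4.5,0],0],[[0,0,0],[-7.5,5.8,0],0]]' |grep -E "ee|ori"
python3 -m handwheel '[[[0,0,2],[-2,1.5,0],0],[[0,0,4],[-4,3,0],0],[[0,0,5.8],[-6,4.7,0],0],[[0,0,5.8],[-7.4,5.8,0],0],[[0,0,5.8],[-7.4,5.8,0],0]]' |grep -E "ee|ori"
python3 -m handwheel '[[[0,0,0],[0,0,0],0],[[0,0,0],[0,0,0],0],[[0,0,0],[0,0,0],0]]'
python3 - <<'E'
from h import *
im,d=snap("scene");cv2.imwrite("pics/p1.png",cv2.resize(im[80:330,200:460,::-1],None,fx=2.4,fy=2.4,interpolation=cv2.INTER_CUBIC))
E
```

```text
ee_pos: [0.4894, 0.1109, 0.1432]
wrist_force: [1.1, 0.6, -3.7]
finger_gap: 0.049
ee_pos: [0.5537, 0.0414, 0.139]
orientation: [-3.14, 0.0, 1.682]
ee_pos: [0.6217, -0.03, 0.1385]
orientation: [3.141, 0.003, 1.575]
t: 18.85
ee_pos: [0.6187, -0.0237, 0.1395]
orientation: [-3.14, -0.001, 1.583]
wrist_force: [0.0, 0.3, -3.2]
finger_gap: 0.0489
gripper_force: 63.3
```

View pics/p1.png

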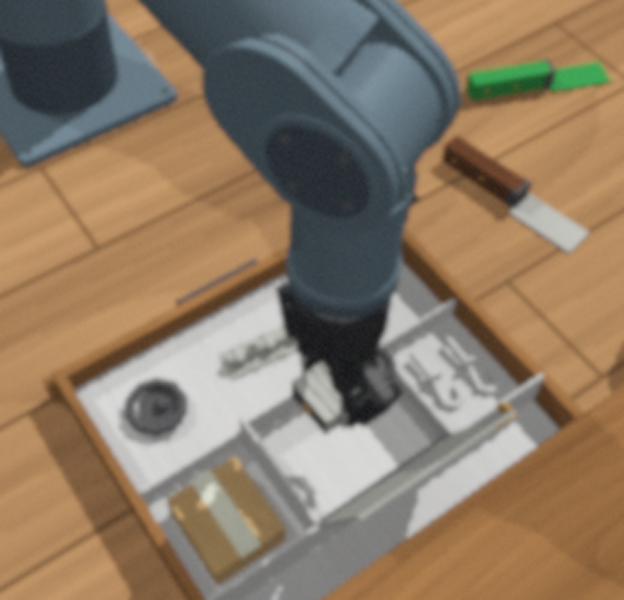

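The padlock is held above the pocket at (330,390), and the scraper lies on the bench at (515,195). Lowering now.

```bash
python3 -m handwheel '[[[0,0,0],[0,0,2],0],[[0,0,0],[0,0,4.5],0],[[0,0,0],[0,0,7],0],[[0,0,0],[0,0,8.8],0],[[0,0,0],[0,0,8.8],0]]' |grep -E "ee|wrist|gap"
python3 -m handwheel '[[[0,0,0],[0,0,0],0],[[0,0,0],[0,0,0.5],0],[[0,0,0],[0,0,1],0],[[0,0,0],[0,0,1.5],0],[[0,0,0],[0,0,1.5],0]]' |grep -E "ee|wrist|gap"
```

```text
ee_pos: [0.6165, -0.0246, 0.0483]
wrist_force: [-1.1, -0.8, -3.6]
finger_gap: 0.0492
ee_pos: [0.6195, -0.0251, 0.0366]
wrist_force: [-1.1, -0.4, -3.9]
finger_gap: 0.049
```

```bash
python3 -m handwheel '[[[0,0,0],[0,0,0.2],0],[[0,0,0],[0,0,0.4],0],[[0,0,0],[0,0,0.4],0],[[0,0,0],[0,0,0.4],0]]' |grep -E "ee|wrist|gap"
python3 -m handwheel '[[[0,0,0],[0,0,0.1],0],[[0,0,0],[0,0,0.2],0],[[0,0,0],[0,0,0.2],0],[[0,0,0],[0,0,0.2],0]]' |grep -E "ee|wrist|gap"
```

```text
ee_pos: [0.6198, -0.0249, 0.0331]
wrist_force: [0.1, 0.6, -3.7]
finger_gap: 0.0498
ee_pos: [0.6198, -0.0249, 0.0311]
wrist_force: [-0.6, 0.1, -4.7]
finger_gap: 0.0491
```

```bash
python3 -m handwheel '[[[0,0,0],[0,0,0.05],0],[[0,0,0],[0,0,0.1],0],[[0,0,0],[0,0,0.1],0],[[0,0,0],[0,0,0.1],0]]' |grep -E "ee|wrist|gap"
python3 -m handwheel '[[[0,0,0],[0,0,0.05],0],[[0,0,0],[0,0,0.1],0],[[0,0,0],[0,0,0.1],0],[[0,0,0],[0,0,0.1],0]]' |grep -E "ee|wrist|gap"
```

```text
ee_pos: [0.6199, -0.025, 0.0309]
wrist_force: [-3.0, -0.3, 4.4]
finger_gap: 0.0491
ee_pos: [0.6199, -0.0249, 0.0309]
wrist_force: [-6.4, -0.8, 14.4]
finger_gap: 0.0492
```

Contact with the floor. Release with a partial opening, rise and back off.

```bash
python3 -m handwheel '[[[0,0,0],[0,0,0],0.65],[[0,0,0],[0,0,0],0.75],[[0,0,0],[0,0,0],0.75],[[0,0,0],[0,0,0],0.75]]' |grep -E "ee|wrist|gap"
python3 -m handwheel '[[[0,0,0],[0,0,-2],0.75],[[0,0,0],[0,0,-5],0.75],[[0,0,0],[0,0,-9],0.75],[[0,0,0],[0,0,-13],0.75],[[0,0,0],[0,0,-16],0.75]]' |grep -E "ee|wrist|gap"
python3 -m handwheel '[[[0,0,0],[4,-1,-1],0.75],[[0,0,0],[8,-3,-3],0.75],[[0,0,0],[12,-6,-5],0.75],[[0,0,0],[15.5,-8,-6],0.75],[[0,0,0],[18.5,-10,-6],0.75]]' |grep -E "ee|wrist|gap"
python3 -m handwheel '[[[0,0,0],[4,-1,0],0.75],[[0,0,0],[8,-2,0],0.75],[[0,0,0],[10,-3,0],0.75],[[0,0,0],[10,-3,0],0.75],[[0,0,0],[10,-3,0],0.75]]' |grep -E "ee|wrist|gap|t:"
python3 - <<'E'
from h import *
im,d=snap("top");b,_=snap("scene")
a=cv2.resize(im[60:260,190:450],None,fx=1.6,fy=1.6,interpolation=cv2.INTER_CUBIC);b=cv2.resize(b[100:330,200:460],(int(260*320/230),320),interpolation=cv2.INTER_CUBIC)
cv2.imwrite("pics/end.png",np.hstack([a,b])[:,:,::-1])
flap()
E
```

```text
ee_pos: [0.6201, -0.0249, 0.0291]
wrist_force: [0.4, -0.4, -0.4]
finger_gap: 0.0639
ee_pos: [0.6207, -0.0245, 0.1922]
wrist_force: [0.8, 0.4, -1.2]
finger_gap: 0.0642
ee_pos: [0.5255, 0.1493, 0.2496]
wrist_force: [0.7, 1.2, -0.2]
finger_gap: 0.0642
t: 22.65
ee_pos: [0.4937, 0.249, 0.2478]
wrist_force: [0.9, -0.6, -0.6]
finger_gap: 0.0639
top 554 angle [113.  113.9 115.8] zmax 0.179
scene 167 angle [112.1 112.5 113.7] zmax 0.177
22.85 [0.4953 0.2458 0.2474] [-3.142e+00  1.000e-03  1.578e+00] [-0.8 -0.3 -0.2]
```

View pics/end.png

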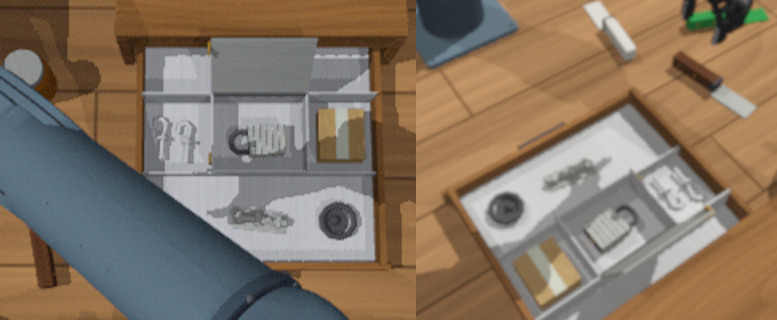

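The padlock lies in the pocket ((260,140) left half, (612,228) right half). The flap leans back at about 113°, the scraper is on the bench at (715,85), and the other hardware is undisturbed. The robot is touching nothing.

```bash
python3 -c "from bench import ctrl;print(ctrl.finish_job())"
```

```text
the job is handed in; nothing more can be done
None
```

I handed the job in at about 23 s. I prised the flap up with the scraper's blade and it stands open at about 113°. The scraper lies on the bench left of the drawer, the padlock was lowered into the pocket, and the other hardware looks undisturbed in the last pictures; no verdict came back.

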